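Brace the glaze jar and unscrew its tight lid

ROBOT

A 6-joint arm with a two-finger parallel gripper is mounted at the origin on the work surface; the furniture and walls round the work are solid. World frame = base frame: x ahead of the robot, y to its left, z up, the work surface at z = 0. Lengths are in m, angles in rad, forces in N, time in s.
With the tool pointing down it reaches from about 0.325 to 0.9 m from the base axis. Payload 3.5 kg.
Tool frame: the origin (TCP) lies between the finger pads; the fingertips stand manip.tcp_to_tips ahead of it and the grasp point (between the pads) lies 3 mm ahead of it (manip.tcp_to_tips is the distance from the TCP to the fingertips, in m); z points along the fingers, y is the line along which they close (so a half turn about z gives the same grasp; the last joint's range is limited). The gripper opens to 85 mm and grips with 20 to 120 N. Pads are 22 mm wide; open, the fingers measure 114 mm over their backs; the gripper's body (76 mm by 85 mm) begins 54 mm behind the grasp point. The pads swing forward as they close: fully open they stand 13 mm farther back than shut.
Start: joints at [1.233, 0.276, -0.026, 1.268, 0, 1.467], TCP at [0.145, 0.608, 0.253] pointing down, gripper open.
Joint ranges: [-3.12, 3.12], [-0.85, 1.88], [-1.08, 1.24], [-1.95, 2.15], [-1.57, 1.53], [-3.14, 3.14]. Speed limits (rad/s): [2.57, 2.57, 3.14, 3.14, 3.14, 3.14].

INTERFACE

Orientations are given as a unit quaternion [x, y, z, w].
In Python, from workcell import manip, snapshot, recognise, trace, tip_of gives the robot as it stands. The module is installed in compiled form; this text tells all that it offers.
- The arm moves only by the shell command python3 -m crank 'ROWS'. ROWS is JSON, a list of rows, each a list of 3 entries, a list of its own where there are three numbers: the shift along the tool's x, y, z in mm, then the turn about the tool's z in degrees, then the closure, from -1 (fully open) to 1 (shut). A call has 1 to 8 rows; each row shifts and turns the commanded pose from where the row before left it, along the tool's axes as they then stand; what a row does not reach is not made up. A row lasts 1/10 s, in which the tool goes at most 50 mm and 8.59 degrees, less where a joint would pass 70% of its speed; a pose out of reach is approached as far as the arm can. A call with a gripper value outside its range is refused whole. The fingers move at their own pace and stop on an object; the grip force is fixed at half the most. Time passes only in rows, so rows that do not move let the fingers close. It gives the time, the measured TCP pose, the force, the opening and the grip force at its end, in the units of the state.
- manip.read_state(): the state, without advancing time (a new reading comes with each control period).
- snapshot(name): name is "scene" or "side" or "wrist"; returns a dict with "pixels" (420x560x3 uint8, red, green, blue), "fx", "fy", "cx", "cy" (pixels), "camera_from_world" (4x4, takes a point from world to camera coordinates). Camera axes: x right, y up, looking along -z (the intrinsics and any distortion apply to the point x, -y, -z); pixel columns grow to the right and rows downward; lengths in m; the calibration is good to about 2 mm. A picture is of the moment at which its call begins. There is no depth.
- manip.close_job(): hands the job in; it is judged then, once.
Trained networks look in a picture, given as the dict that the camera call returned (one of the last four; its "shot" number tells which), for a name from the list of things; names that differ only in an ending like _2 or _b are one class to them, and where a whole thing is asked for, a point or a joint stands for the part that bears it (a point fixed in the world has none). Each returns a list of dicts, best first, with "score" (0 to 1); they miss things now and then, are a little off and sometimes report something else, mostly with a low value. They report only what shows in the picture. A call takes as long as a camera call. They do not tell look-alikes from the thing itself.
- recognise(picture, query): "location" ([x, y, z] in m, in world coordinates, good to about 4 mm: the middle of the surface that is visible of it).
- trace(picture, query): "pixels" (420x560 bool, what is visible of it).
- tip_of(picture, query): "location" ([x, y, z] in m, in world coordinates, good to about 4 mm: a listed point, or the origin of a listed thing).
The state is a dict: "clock": time; "q": joint angles; "joint_vel": joint speeds; "joint_efforts": joint torques, N m; "eef_pos": TCP position; "eef_rot": TCP orientation; "contact_force": force on the tool from outside, world axes, zero at the start; "wrist_torque": the same for the moment, N m; "width": finger opening in m; "grip_force": force on a finger pad.
Only numpy, scipy, OpenCV 4.12 (cv2) and the standard library are available. Lean on these libraries where they do the work, as an engineer would, in place of code of your own. Each camera call takes 0.05 s, during which the arm holds its last target. There are 200 camera calls.

TASK

Open the jar of test glaze that stands loose in the jar brace. First pull the brace's spring plunger straight up by its knob to its stop, so that the sprung jaw snaps shut on the jar, and let the knob go; then grip the tight lid, unscrew it anticlockwise (about a fifth of a turn) until the thread lets go, lift it straight up clear of the jar and finish still holding it level, just above the open jar (one to three centimetres), with the jar upright in the brace. Leave the other jars, the tiles and the brush where they are.

Things in the scene. Friction and masses are not known exactly. Their poses are not given: they have to be found in the camera images.
- brace: Jar brace bolted to the bench: dark base plate 100 x 212 x 10 mm with a grey V-block 56 mm high at its +y end and a grey portal 52 mm high at its -y end. Origin on the bench under the jar's seat; its y axis runs along the brace from the plunger to the V-block, z up. With the jar seated in the V, jar axis and brace origin coincide. The plunger's axis is at x = 0, y = -105 mm
- plunger_knob (a point): Centre of the black round knob on top of the spring plunger: diameter 26 mm, from 8 mm below this point to its top 6 mm above it, on a 14 mm neck; nothing else within 20 mm of it down to 26 mm below this point. With the plunger down this point is 78 mm above the bench
- plunger (a joint): Plunger lift in m: 0 down (tapered pin in the jaw's slot, jaw held back), 0.015 pulled up against its stop; the pin leaves the slot at about 0.009 and the pull then drops suddenly by some newtons. Its spring pulls down with 6 N at 0 and 10.5 N at the stop, plus up to 10 N of rubbing while in the slot. After the jaw has closed, a released plunger rests on the jaw at about 0.008
- jaw (a joint): Sprung jaw travel along the brace's +y in m: about 0.001 held back (3 to 7 mm clear of the jar), about 0.010 closed on the jar. It closes by itself when the pin leaves its slot and presses the jar into the V with about 15 N
- jaw_pad (a point): Middle of the jaw's rubber pad (46 x 34 mm), 33 mm above the bench
- jar: Off-white jar with a paper band, body 62 mm diameter, 60 mm high, neck rim (with rubber seal) 88 mm above its base, 0.45 kg. It stands on the brace's 10 mm base plate, 3 to 6 mm short of the V until the jaw closes. Origin at the centre of its underside, z up; its x axis is the reference for the lid's turn
- lid: Black ribbed screw lid of the jar, diameter 58 mm, 19 mm high, 35 g. Origin at the centre of its lower edge, 72 mm above the jar's origin when closed; z up. Its yaw relative to the jar is 0 to 0.2 rad at the start (closed tight). It is clear of the jar when its origin is more than 89 mm above the jar's origin
- jar_small: bystander: beige closed test jar, 50 mm diameter, 62 mm high
- jar_short: bystander: grey-green closed test jar with black lid, 50 mm diameter, 60 mm high
- tile_a: bystander: glazed test tile 58 x 45 x 6 mm lying on the bench
- tile_b: bystander: glazed test tile 61 x 54 x 6 mm lying on the bench
- paintbrush: bystander: brush 226 mm long lying on the bench
- lid_top (a point): Centre of the lid's top face. Thread: three lugs in the lid sit under three short threads; they come free when the lid is turned anticlockwise (seen from above) to a yaw of 1.2 rad (68 degrees) relative to the jar, rising about 2 mm; past 1.65 rad they meet the next threads. Turning takes up to about 0.4 N m at first
Things that resemble listed ones, but are neither listed nor needed, are in the scene too. What is shaped like the jar but purple is not meant.

How it is judged:
By the outcome, as a careful person would: the job done as asked, in the order asked, and still so for the second after the job is handed in, while the arm keeps its last pose, push and grip.
It also fails if it takes over 46 s, if anything falls off the work surface, if the arm or the gripper's body presses on something with over 40 N, if the wrist force passes 120 N, or if a joint passes its speed limit or range.

## Working session

There is one attempt and no reset: what is moved stays moved. The work goes in short steps, Python scripts to look and compute and a shell command to move; the robot and the scene stay as the last step left them, time stands still between calls to the robot, and variables do not carry over. Pictures are saved under pics/ and viewed, at most 10 in all, crops included, and the job is handed in when it is done.

```bash
mkdir -p pics; python3 - <<'E'
from workcell import manip,snapshot,recognise,trace,tip_of
import cv2,numpy as np
s=manip.read_state();print(s,manip.tcp_to_tips)
ims=[]
for n in("scene","side"):
    p=snapshot(n);ims.append(p["pixels"])
    cv2.imwrite(f"pics/{n}.png",p["pixels"][:,:,::-1])
    M=np.array(p["camera_from_world"])
    def px(l):
        c=M@np.r_[l,1];return (p["cx"]+p["fx"]*c[0]/-c[2],p["cy"]-p["fy"]*c[1]/-c[2])
    for q in("plunger_knob","lid_top","jar","lid","brace","jaw_pad"):
        for r in tip_of(p,q)[:4]:print(n,q,np.round(r["location"],3),round(r["score"],2),np.round(px(r["location"])))
E
```

```text
{'clock': 0.0, 'q': array([ 1.23263170e+00,  2.77141253e-01, -2.79319337e-02,  1.26800283e+00,
        4.81989341e-06,  1.46741221e+00]), 'joint_vel': array([0.00051189, 0.00166757, 0.00013901, 0.00035242, 0.00058634,
       0.00101976]), 'joint_efforts': array([-1.39700602e-03, -4.45509446e+01,  2.95201439e+01,  1.63910037e-02,
       -1.98194493e-04,  5.29231912e-06]), 'eef_pos': array([0.14514058, 0.60713817, 0.25213048]), 'eef_rot': array([ 1.17120748e-01,  9.93117028e-01, -1.11164949e-03, -2.51960342e-04]), 'contact_force': array([ 0.54612308, -0.02824078,  0.76790119]), 'wrist_torque': array([ 0.03599525, -0.01119796,  0.03663895]), 'grip_force': 0.0, 'width': 0.08523316203192757} 0.022
scene plunger_knob [ 0.494 -0.078  0.077] 0.55 [340. 235.]
scene plunger_knob [ 0.394 -0.048 -0.   ] 0.4 [293. 279.]
scene lid_top [0.502 0.024 0.104] 0.72 [304. 199.]
scene jar [0.505 0.026 0.012] 0.76 [302. 229.]
scene jar [ 0.319 -0.187 -0.001] 0.63 [323. 349.]
scene lid [0.498 0.024 0.078] 0.89 [302. 209.]
scene brace [0.504 0.03  0.   ] 0.92 [300. 232.]
scene brace [ 0.498 -0.012  0.035] 0.43 [314. 232.]
scene jaw_pad [ 0.498 -0.012  0.032] 0.83 [314. 233.]
side plunger_knob [ 0.494 -0.076  0.078] 0.55 [320. 226.]
side lid_top [0.501 0.029 0.101] 0.87 [302. 198.]
side jar [ 0.318 -0.185  0.004] 0.95 [263. 299.]
side jar [0.503 0.027 0.013] 0.9 [301. 232.]
side jar [ 0.392 -0.048 -0.001] 0.53 [271. 260.]
side lid [0.505 0.025 0.081] 0.65 [304. 206.]
side jaw_pad [ 0.502 -0.013  0.034] 0.67 [309. 231.]
```

View pics/scene.png

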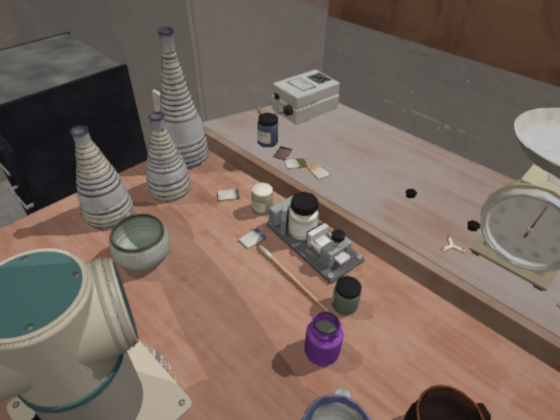

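```bash
python3 - <<'E'
import cv2
i=cv2.imread("pics/side.png")[150:310,230:390]
cv2.imwrite("pics/sidecrop.png",cv2.resize(i,(600,600),interpolation=cv2.INTER_CUBIC))
E
```

```text
(no output)
```

View pics/sidecrop.png

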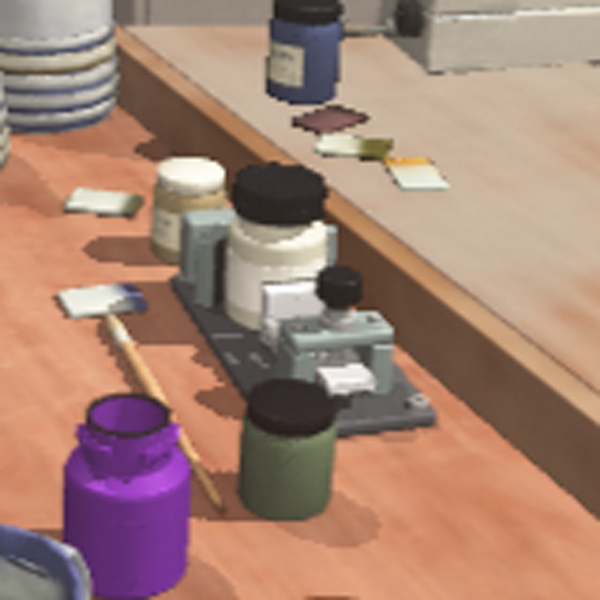

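The jar wanted is the off-white one with the black lid at scene (302,215), standing in the grey brace. It is not the purple jar (323,338), the blue jar (267,130), the grey-green jar_short (347,295) or the beige jar_small (262,198). The knob is the black one at (339,237), not jar_short's black lid at (347,288). The side crop confirms both. Next I check that the vases are clear of the path.

```bash
cat > h.py <<'E'
import numpy as np
from workcell import manip,snapshot,recognise,trace,tip_of
def ray(p,u,v,z):
    M=np.array(p["camera_from_world"]);R=M[:3,:3];C=-R.T@M[:3,3]
    d=R.T@np.array([(u-p["cx"])/p["fx"],-(v-p["cy"])/p["fy"],-1]);return np.round(C+d*(z-C[2])/d[2],3)
def tool(d):  # world shift (m) -> tool mm
    from scipy.spatial.transform import Rotation as R
    s=manip.read_state();r=R.from_quat(s["eef_rot"]);return np.round(r.inv().apply(d)*1000,1)
def yaw():
    from scipy.spatial.transform import Rotation as R
    y=R.from_quat(manip.read_state()["eef_rot"]).apply([0,1,0]);return np.degrees(np.arctan2(y[1],y[0]))
E
python3 - <<'E'
from h import *
p=snapshot("scene")
for n,u,v in(("vase1",105,215),("vase2",168,190),("vase3",185,155),("bowl",140,262),("brace corner near",313,273),("far r",362,255),("left",268,228)):print(n,ray(p,u,v,0))
for u,v in((370,248),(300,200),(210,135)):print("ledge foot",ray(p,u,v,0))
s=manip.read_state()
print(tool(np.array([.497,-.077,.23])-s["eef_pos"]),yaw())
E
```

```text
vase1 [0.225 0.39  0.   ]
vase2 [0.381 0.362 0.   ]
vase3 [0.502 0.453 0.   ]
bowl [0.203 0.21  0.   ]
brace corner near [ 0.434 -0.066  0.   ]
far r [ 0.546 -0.11   0.   ]
left [0.462 0.09  0.   ]
ledge foot [ 0.575 -0.111  0.   ]
ledge foot [0.585 0.102 0.   ]
ledge foot [0.616 0.483 0.   ]
[-501.2 -584.3   23.3] 76.54740819169919
```

```bash
python3 - <<'E'
from h import *
p=snapshot("scene");M=np.array(p["camera_from_world"])
for n,x,y,v in(("v1",.225,.39,128),("v2",.381,.362,113),("v3",.502,.453,29),("ledge",.58,.0,0)):
  for z in np.arange(0,.5,.02):
    c=M@[x,y,z,1];r=p["cy"]-p["fy"]*c[1]/-c[2]
    if r<v: print(n,z);break
E
python3 -m crank '[[[0,0,-50],0,-1],[[0,0,-50],0,-1],[[0,0,-50],0,-1],[[0,0,-50],0,-1],[[0,0,-30],0,-1],[[0,0,0],0,-1]]'
```

```text
v1 0.24
v2 0.22
v3 0.36
ledge 0.48
clock: 1.4
eef_pos: [0.1459, 0.6091, 0.49]
eef_rot: [0.117, 0.993, 0.005, 0.001]
contact_force: [-0.1, 1.1, 0.5]
width: 0.0858
grip_force: 0.0
```

```bash
python3 -m crank '[[[-29,-34,0],0,-1],[[-29,-34,0],0,-1],[[-29,-34,0],0,-1],[[-29,-34,0],0,-1],[[-29,-34,0],0,-1],[[-29,-34,0],0,-1],[[-29,-34,0],0,-1],[[-29,-34,0],0,-1]]'
python3 -m crank '[[[-29,-34,0],0,-1],[[-29,-34,0],0,-1],[[-29,-34,0],0,-1],[[-29,-34,0],0,-1],[[-29,-34,0],0,-1],[[-29,-34,0],0,-1],[[-29,-34,0],0,-1],[[-29,-34,0],0,-1]]'
python3 -m crank '[[[-30,-34,30],0,-1],[[0,0,50],0,-1],[[0,0,50],0,-1],[[0,0,50],0,-1],[[0,0,30],0,-1],[[0,0,0],0,-1],[[0,0,0],0,-1]]'
python3 - <<'E'
from h import *
import cv2
p=snapshot("wrist");cv2.imwrite("pics/w1.png",p["pixels"][:,:,::-1])
for q in("plunger_knob","lid_top","jaw_pad","brace"):
    for r in tip_of(p,q)[:2]:print(q,np.round(r["location"],4),r["score"])
t=trace(p,"lid");print([ (np.argwhere(x["pixels"]).mean(0),x["score"]) for x in t[:2]])
print(yaw(),manip.read_state()["q"])
E
```

```text
clock: 2.2
eef_pos: [0.3078, 0.2875, 0.4822]
eef_rot: [0.117, 0.993, -0.0, -0.0]
contact_force: [0.3, 0.4, 1.2]
width: 0.0855
grip_force: 0.0
clock: 3.0
eef_pos: [0.4703, -0.031, 0.4822]
eef_rot: [0.117, 0.993, 0.0, -0.001]
contact_force: [0.2, -0.2, 0.1]
width: 0.0858
grip_force: 0.0
clock: 3.7
eef_pos: [0.4892, -0.0659, 0.2755]
eef_rot: [0.117, 0.993, 0.0, -0.001]
contact_force: [1.4, 0.8, 0.2]
width: 0.0855
grip_force: 0.0
plunger_knob [ 0.4917 -0.0769  0.078 ] 0.76
lid_top [0.5003 0.0199 0.1021] 0.72
jaw_pad [ 0.4968 -0.0103  0.0321] 0.58
[(array([182.85279503, 378.0363354 ]), 0.86)]
76.55293873357216 [-2.64786029e-01  3.03397550e-02 -2.64326223e-01  1.27236900e+00
 -1.16077159e-05 -3.00907911e-02]
```

View pics/w1.png

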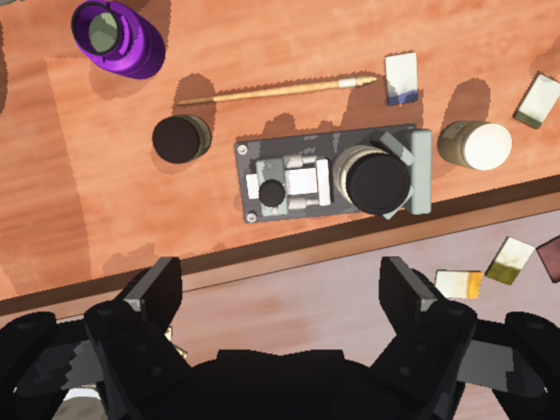

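The wrist view shows the knob at (271,193), the lid at (376,182) and the brace axis nearly along tool y. I refine the knob and lid positions from mask centroids.

```bash
python3 - <<'E'
from h import *
p=snapshot("wrist")
print(ray(p,271,193,.082),ray(p,376,182,.098))
print(ray(p,239,141,.01),ray(p,415,125,.01),ray(p,247,221,.01))
s=manip.read_state()
print(tool(np.array([.4925,-.077,.083])-s["eef_pos"]))
E
```

```text
[ 0.493 -0.076  0.082] [0.502 0.022 0.098]
[ 0.44  -0.103  0.01 ] [0.469 0.098 0.01 ] [ 0.536 -0.119  0.01 ]
[ -3.8 -10.1 194.3]
```

```bash
python3 -m crank '[[[-4,-10,40],-5,-0.4],[[0,0,50],0,-0.4],[[0,0,50],0,-0.4],[[0,0,35],0,-0.4],[[0,0,19],0,-0.4],[[0,0,0],0,-0.4],[[0,0,0],0,-0.4]]'
python3 - <<'E'
from h import *
import cv2
p=snapshot("wrist");cv2.imwrite("pics/w2.png",p["pixels"][:,:,::-1])
print(yaw(),manip.read_state()["eef_pos"])
E
```

```text
clock: 4.75
eef_pos: [0.4919, -0.0768, 0.0824]
eef_rot: [0.074, 0.997, -0.0, 0.0]
contact_force: [-0.0, 0.2, 0.7]
width: 0.0597
grip_force: 0.0
81.54963943589146 [ 0.49276043 -0.07707541  0.08326681]
```

View pics/w2.png

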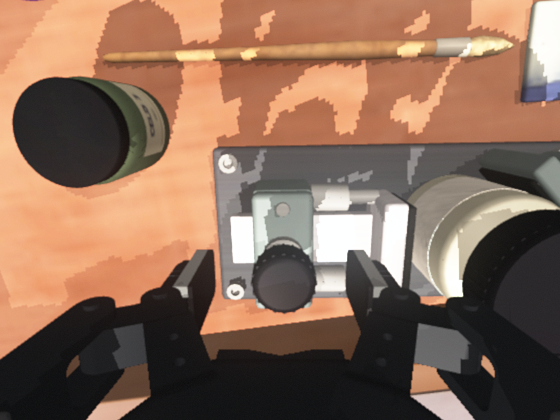

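The knob at (283,278) is centred between the fingers, and the brace is now square to the tool. I close the gripper.

```bash
python3 -m crank '[[[0,0,3],0,1],[[0,0,0],0,1],[[0,0,0],0,1],[[0,0,0],0,1],[[0,0,0],0,1],[[0,0,0],0,1],[[0,0,0],0,1],[[0,0,0],0,1]]'
```

```text
clock: 5.6
eef_pos: [0.4925, -0.0754, 0.0803]
eef_rot: [0.073, 0.997, 0.002, 0.002]
contact_force: [-2.1, 4.1, 5.1]
width: 0.0237
grip_force: 58.4
```

```bash
python3 -m crank '[[[0,0,-2],0,1],[[0,0,-2],0,1],[[0,0,-2],0,1],[[0,0,-2],0,1],[[0,0,0],0,1]]'; python3 -m crank '[[[0,0,-2],0,1],[[0,0,-2],0,1],[[0,0,-2],0,1],[[0,0,0],0,1]]'
```

```text
clock: 6.1
eef_pos: [0.4924, -0.0754, 0.0861]
eef_rot: [0.073, 0.997, 0.002, 0.001]
contact_force: [5.4, 3.5, -9.1]
width: 0.0239
grip_force: 60.0
clock: 6.5
eef_pos: [0.4923, -0.0756, 0.0922]
eef_rot: [0.073, 0.997, 0.002, 0.001]
contact_force: [5.7, 3.3, -9.1]
width: 0.0235
grip_force: 60.0
```

```bash
python3 -m crank '[[[0,0,-1],0,1],[[0,0,-1],0,1],[[0,0,-1],0,1],[[0,0,0],0,1],[[0,0,0],0,1]]'; python3 -m crank '[[[0,0,-1],0,1],[[0,0,-1],0,1],[[0,0,0],0,1],[[0,0,0],0,1]]';python3 - <<'E'
from h import *
p=snapshot("side")
for q in("plunger_knob","jaw_pad","lid_top"):
    for r in tip_of(p,q)[:1]:print(q,np.round(r["location"],4),r["score"])
E
```

```text
clock: 7.0
eef_pos: [0.4923, -0.0756, 0.095]
eef_rot: [0.073, 0.997, 0.002, 0.001]
contact_force: [5.2, 2.9, -9.9]
width: 0.0237
grip_force: 60.0
clock: 7.4
eef_pos: [0.4922, -0.0755, 0.0956]
eef_rot: [0.073, 0.997, 0.002, 0.001]
contact_force: [10.1, 2.4, -20.0]
width: 0.0235
grip_force: 60.5
plunger_knob [ 0.4914 -0.0737  0.0932] 0.47
jaw_pad [ 0.5042 -0.0041  0.0306] 0.63
lid_top [0.5042 0.029  0.0995] 0.64
```

The force rose at the stop and the jaw pad moved about 10 mm, so the jaw has shut. I ease down, release the knob and rise.

```bash
python3 -m crank '[[[0,0,4],0,1],[[0,0,4],0,1],[[0,0,0],0,-0.4],[[0,0,0],0,-0.4],[[0,0,0],0,-0.4],[[0,0,0],0,-0.4],[[0,0,0],0,-0.4]]'; python3 -m crank '[[[0,0,-25],0,-0.4],[[0,0,-50],0,-0.6],[[0,0,-50],0,-1],[[-2,40,0],0,-1],[[-2,40,0],0,-1],[[0,0,0],0,-1],[[0,0,0],0,-1]]'
python3 - <<'E'
from h import *
import cv2
p=snapshot("wrist");cv2.imwrite("pics/w3.png",p["pixels"][:,:,::-1])
for q in("plunger_knob","lid_top","jaw_pad"):
    for r in tip_of(p,q)[:1]:print(q,np.round(r["location"],4),r["score"])
t=np.argwhere(trace(p,"lid")[0]["pixels"]);print(t.mean(0),t.min(0),t.max(0),ray(p,*t.mean(0)[::-1],.098))
s=manip.read_state();print(s["q"],s["eef_pos"],yaw())
E
```

```text
clock: 8.3
eef_pos: [0.4915, -0.0769, 0.0902]
eef_rot: [0.074, 0.997, -0.0, 0.0]
contact_force: [0.3, -0.1, -0.1]
width: 0.0596
grip_force: 0.0
clock: 9.0
eef_pos: [0.5068, 0.0024, 0.2148]
eef_rot: [0.073, 0.997, -0.0, -0.0]
contact_force: [-0.0, -0.8, -0.4]
width: 0.0855
grip_force: 0.0
plunger_knob [ 0.4893 -0.0805  0.0845] 0.97
lid_top [0.5044 0.0269 0.1023] 0.62
jaw_pad [ 0.4991 -0.0005  0.0374] 0.9
[198.97072219 313.53112123] [161 276] [237 352] [0.501 0.028 0.098]
[-1.25647056e-01  9.25839862e-02 -3.34174701e-01  1.14467508e+00
 -2.49260458e-04  2.34903113e-02] [0.50665443 0.0009481  0.21442083] 81.45506759720097
```

View pics/w3.png

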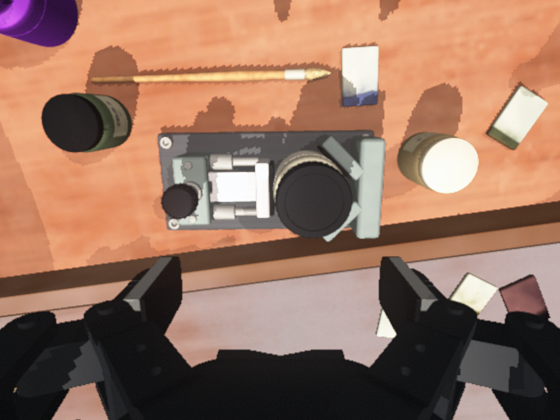

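The wrist view shows the jaw shut on the jar, with the lid at (314,199) and the knob at (180,200). I go above the lid and measure once more there.

```bash
python3 -m crank '[[[4,27,30],0,-1],[[0,0,25],0,-1],[[0,0,0],0,-1],[[0,0,0],0,-1]]'
python3 - <<'E'
from h import *
import cv2
p=snapshot("wrist");im=p["pixels"][:,:,::-1].copy()
r=tip_of(p,"lid_top");print([(np.round(x["location"],4),x["score"]) for x in r[:1]])
t=np.argwhere(trace(p,"lid")[0]["pixels"]);print(t.mean(0),t.min(0),t.max(0),ray(p,*t.mean(0)[::-1],.101))
M=np.array(p["camera_from_world"])
for cx,cy,col in((.502,.028,(0,0,255)),(.507,.028,(0,255,0))):
  for a in np.linspace(0,2*np.pi,90):
    c=M@[cx+.029*np.cos(a),cy+.029*np.sin(a),.101,1];u=p["cx"]+p["fx"]*c[0]/-c[2];v=p["cy"]-p["fy"]*c[1]/-c[2]
    cv2.circle(im,(int(round(u)),int(round(v))),1,col,-1)
cv2.imwrite("pics/w4.png",im)
s=manip.read_state();print(s["eef_pos"],yaw())
E
```

```text
clock: 9.65
eef_pos: [0.5066, 0.0286, 0.1596]
eef_rot: [0.074, 0.997, -0.0, -0.001]
contact_force: [0.0, -0.2, -0.5]
width: 0.0853
grip_force: 0.0
[(array([0.503 , 0.0247, 0.1024]), 0.96)]
[227.08069202 278.87783941] [178 230] [276 327] [0.5   0.029 0.101]
[0.50832677 0.02857205 0.16132556] 81.494863676234
```

View pics/w4.png

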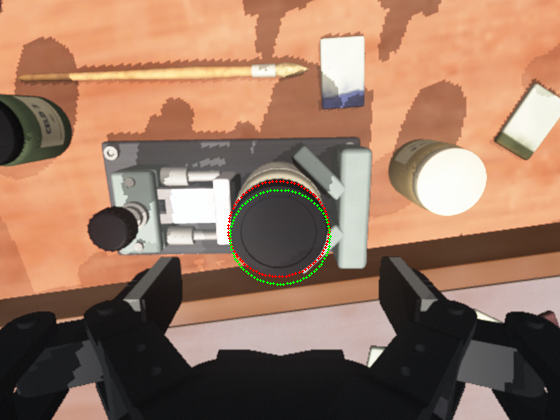

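Red outline (centre 0.502, 0.028) fits the lid's top, whose mask spans rows 178–276. I shift 4–5 mm, descend and grip.

```bash
python3 -m crank '[[[4.5,0,20],0,-1],[[0,0,25],0,-1],[[0,0,19],0,-1],[[0,0,0],0,-1],[[0,0,0],0,-1]]'; python3 -m crank '[[[0,0,0],0,1],[[0,0,0],0,1],[[0,0,0],0,1],[[0,0,0],0,1],[[0,0,0],0,1],[[0,0,0],0,1]]'
```

```text
clock: 10.3
eef_pos: [0.5033, 0.0296, 0.0967]
eef_rot: [0.074, 0.997, -0.0, 0.001]
contact_force: [0.1, 0.4, 0.2]
width: 0.0856
grip_force: 0.0
clock: 10.9
eef_pos: [0.504, 0.0289, 0.098]
eef_rot: [0.074, 0.997, -0.001, 0.002]
contact_force: [-1.9, -2.2, 7.2]
width: 0.0571
grip_force: 62.0
```

```bash
python3 -m crank '[[[0,0,0],-3,1],[[0,0,0],-3,1],[[0,0,0],-4,1],[[0,0,0],0,1]]'; python3 -m crank '[[[0,0,-0.2],-5,1],[[0,0,-0.2],-5,1],[[0,0,-0.2],-5,1],[[0,0,0],0,1]]'
python3 -c "
from h import *
print(yaw(),manip.read_state()['wrist_torque'])"
```

```text
clock: 11.3
eef_pos: [0.5042, 0.0291, 0.0982]
eef_rot: [-0.014, 1.0, -0.001, 0.002]
contact_force: [-1.5, -0.9, 7.9]
width: 0.0567
grip_force: 62.1
clock: 11.7
eef_pos: [0.5041, 0.0291, 0.0986]
eef_rot: [-0.145, 0.989, -0.001, 0.002]
contact_force: [-1.3, -1.9, 6.5]
width: 0.0569
grip_force: 62.1
106.62313843050326 [-0.47492976  0.2100285   0.08140308]
```

```bash
python3 -m crank '[[[0,0,-0.2],-6,1],[[0,0,-0.2],-6,1],[[0,0,-0.2],-6,1],[[0,0,-0.2],-6,1],[[0,0,0],0,1]]'; python3 -m crank '[[[0,0,-0.2],-6,1],[[0,0,-0.2],-6,1],[[0,0,-0.2],-6,1],[[0,0,-0.2],-6,1],[[0,0,0],-3,1],[[0,0,0],0,1]]'
python3 - <<'E'
from h import *
import cv2
p=snapshot("side");cv2.imwrite("pics/s2.png",cv2.resize(p["pixels"][120:280,220:380,::-1],(600,600),interpolation=cv2.INTER_CUBIC))
print(yaw(),manip.read_state()['wrist_torque'])
E
```

```text
clock: 12.2
eef_pos: [0.504, 0.0291, 0.0989]
eef_rot: [-0.346, 0.938, -0.001, 0.001]
contact_force: [-1.0, -1.8, 5.6]
width: 0.0565
grip_force: 62.8
clock: 12.8
eef_pos: [0.5036, 0.0291, 0.099]
eef_rot: [-0.555, 0.832, -0.001, 0.0]
contact_force: [0.4, -2.6, 4.1]
width: 0.0563
grip_force: 63.3
157.38226909136876 [-0.7587985  -0.01818053  0.01345409]
```

View pics/s2.png

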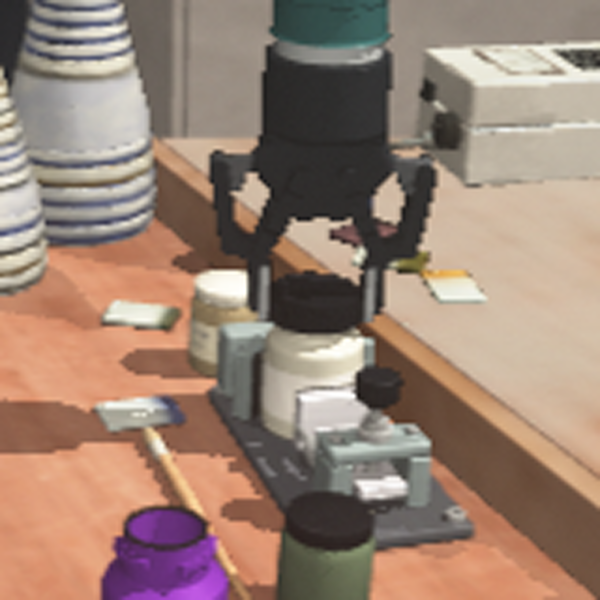

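The side view shows the lid between the fingers, the jar upright in the brace, and the gripper turned 76°, with the twist moment gone. I lift gently and watch the force.

```bash
python3 -m crank '[[[0,0,-1],0,1],[[0,0,-1],0,1],[[0,0,-1],0,1],[[0,0,0],0,1],[[0,0,0],0,1]]'
```

```text
clock: 13.35
eef_pos: [0.5033, 0.0291, 0.1007]
eef_rot: [-0.555, 0.832, -0.001, 0.0]
contact_force: [1.8, -4.7, -2.1]
width: 0.0568
grip_force: 64.5
```

```bash
python3 -m crank '[[[0,0,-1.5],0,1],[[0,0,-1.5],0,1],[[0,0,0],0,1],[[0,0,0],0,1]]'
```

```text
clock: 13.75
eef_pos: [0.5032, 0.0291, 0.1037]
eef_rot: [-0.555, 0.832, -0.001, -0.0]
contact_force: [2.7, -4.6, -2.7]
width: 0.0566
grip_force: 64.5
```

```bash
python3 -m crank '[[[0,0,-4],0,1],[[0,0,-5],0,1],[[0,0,-5],0,1],[[0,0,-5],0,1],[[0,0,-5],0,1],[[0,0,-5],0,1],[[0,0,-2],0,1],[[0,0,0],0,1]]'
python3 -m crank '[[[0,0,0],0,1],[[0,0,0],0,1],[[0,0,0],0,1]]'
python3 - <<'E'
from h import *
import cv2
p=snapshot("side");cv2.imwrite("pics/s3.png",cv2.resize(p["pixels"][120:280,220:380,::-1],(600,600),interpolation=cv2.INTER_CUBIC))
for q in("lid","jar","lid_top","plunger_knob"):
    for r in tip_of(p,q)[:2]:print(q,np.round(r["location"],4),r["score"])
E
```

```text
clock: 14.55
eef_pos: [0.5028, 0.0299, 0.1354]
eef_rot: [-0.556, 0.831, -0.0, 0.0]
contact_force: [-1.0, 0.2, -1.4]
width: 0.0565
grip_force: 64.8
clock: 14.85
eef_pos: [0.5023, 0.0299, 0.1347]
eef_rot: [-0.556, 0.831, 0.0, -0.0]
contact_force: [0.0, 0.1, -0.6]
width: 0.0566
grip_force: 64.8
jar [0.5024 0.027  0.0112] 0.79
jar [ 0.3174 -0.1846  0.0047] 0.55
lid_top [0.4994 0.031  0.1354] 0.67
plunger_knob [ 0.4948 -0.0725  0.0885] 0.69
```

View pics/s3.png

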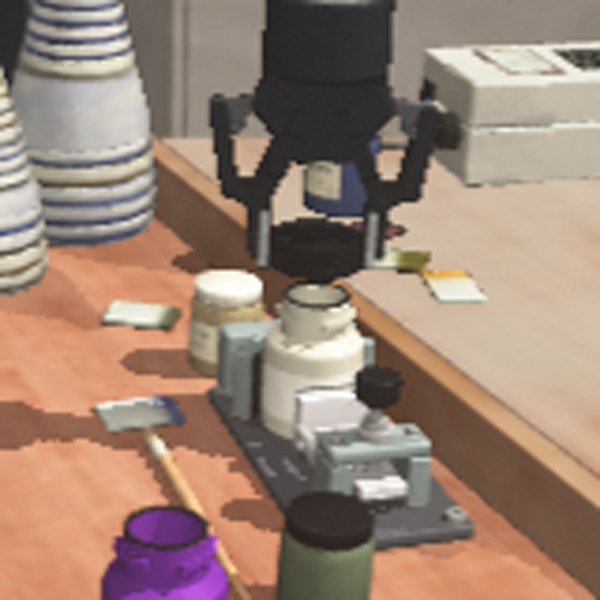

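The lid is held level about 2 cm above the open rim at crop (317,295). The jar is upright in the brace and the other things have not moved. I hand it in.

```bash
python3 -c "
from workcell import manip
print(manip.close_job())"
```

```text
the job is handed in; nothing more can be done
None
```

The jar is open and the job is handed in: I pulled the plunger to its stop and released it, and the jaw shut on the jar. The lid came free after about 76° anticlockwise and is held level about 18 mm above the rim, with the jar upright in the brace, at about 15 s of the 46 s allowed.

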